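# Lock the transfer carriage, seat the work holder, release the brake

## Task

Push the carriage's kick-down brake lever down until its rubber foot bites firmly on the strip, without forcing it, and let go so that the brake holds the carriage by itself. Then slide the round work holder along the carriage until it sits fully home against the end stop, and flick the brake lever well up again to release the carriage. The carriage must not be shoved along its rails at any time (a few millimetres of give are fine), and the loupe, the eyepiece and the brass weight stay where they are.

Things in the scene. Friction and masses are not known exactly. Their poses are not given: they have to be found in the camera images.
- transfer_base: fixed transfer slide: aluminium plate 170 x 250 x 14 mm on the table, two steel rails along its y axis. Origin on the table under the middle of the rails; the brake lever is on the -x side, towards the robot; z up. The plate spans x -115 to +55, y -125 to +125 mm; the brake strip lies on its front part
- strip_mid (a point): a point 30 mm above the table over the middle of the brake strip, a steel bar 30 mm wide (x) and 220 mm long (y) along the base at x = -95 mm. The strip's true top is anywhere from 23 to 37 mm above the table; this is not measured and must be felt
- carriage: aluminium carriage 86 (x) x 136 (y) mm, runs on the rails along y with little friction (0.6 N), free to travel 44 mm either way. Origin at the centre of its underside, 34 mm above the table; axes parallel to the base's. Deck 12 mm above the origin (46 mm above the table), with a lip 8 mm tall along each long side, inner faces at x = -36 and +36 mm; the -y end is open
- stop_face (a point): middle of the end stop's inner face at deck height; y = +58 mm of the carriage. The stop is a dark steel bar across the +y end of the deck, 86 mm wide, 10 mm thick, 20 mm tall
- brake_lever: steel brake lever hinged on the carriage, a U-shaped stirrup: two round arms 9 mm thick at y = -43 and +43 mm run 100 mm from the hinge to a cross bar. Origin on the hinge, 60 mm above the table; its own -x axis points along the arms. A sprung rubber foot (16 mm diameter, 6 N per mm, 10 mm travel) hangs from it 45 mm from the hinge, tip 30 mm below the arms' line
- brake_bar (a point): middle of the cross bar, on its axis, 100 mm from the hinge; round, 12 mm thick, 86 mm long, along y. 60 mm above the table when the arms are level; at its top stop (0.6 rad above level) 116 mm. Free room to reach down: 39 mm (x) by 77 mm (y) inside the stirrup behind the bar, and all in front of it
- brake_hinge (a point): middle of the hinge axis (along y), at x = -50, y = 0, z = +26 mm of the carriage. Stiff hinge: the lever stays where left, about 6 N at the bar moves it. The foot meets the strip from 0.17 rad above to 0.17 rad below level, then the push rises by about 1.2 N per mm of bar travel. 14 to 15 N at the bar locks the brake (carriage then held against about 5 N); under 12 N is too little, over 17.5 N may overload the foot
- work_holder_mid (a point): centre of the work holder, half-way up: loose upright round block, 40 mm tall, 65 mm diameter in its bright lower 24 mm, 68 mm in its dark slotted top, about 0.3 kg, on the deck between the lips. Starts 24 to 37 mm short of the end stop; home, this centre is 32.5 mm from the stop face, at y = +25.5 mm of the carriage. Sliding it takes 1 to 4 N
- loupe: bystander: black loupe, 38 mm diameter, 32 mm tall, standing on the table; origin at its foot
- spare_eyepiece: bystander: black eyepiece with a light ring, 35 mm diameter, 47 mm tall; origin at its foot
- weight: bystander: brass weight with a knob, 22 mm diameter, 32 mm tall; origin at its foot
Not all that is in view belongs to the job. Of the things like the part that bears work_holder_mid, leave any that is red; of the rest the larger one is meant.

How it is judged:
On the way, in this order (a step that is already met when the one before it is completed fails the run):
1. the brake is locked: lever let go, its foot bearing on the strip with more than 8 N (contact force between brake_lever and transfer_base above 8 N and contact force between brake_lever and the fingers below 0.3 N), for 0.3 s.
2. with the brake still on, the work holder is home: standing on the deck within 3 mm of the end stop (contact force between brake_lever and transfer_base above 5 N and y of work_holder_mid in the frame of carriage above 0.0225 m and z of work_holder_mid in the frame of carriage below 0.035 m), for 0.2 s.
At the end, for the whole second after the job is handed in: the lever is let go at 0.35 rad or more above level (bar at least 61 mm above the carriage's origin), the work holder stands upright on the deck within 3 mm of the end stop, the carriage is at rest within 8 mm of where it stood, and the bystanders are within 10 mm of where they stood (z of brake_bar in the frame of carriage above 0.061 m and y of work_holder_mid in the frame of carriage above 0.0225 m and z of work_holder_mid in the frame of carriage below 0.035 m and angle between work_holder_mid's own z axis and vertical below 0.1 rad and linear speed of carriage below 0.01 m/s); the robot touches nothing.
It fails at once if the foot is forced onto the strip with more than 22 N (contact force between brake_lever and transfer_base above 22 N).
It fails at once if the carriage shifts more than 8 mm on its rails (distance of carriage from where it was at the start of the episode above 0.008 m).
It fails at once if the loupe is moved more than 10 mm (distance of loupe from where it was at the start of the episode above 0.01 m).
It fails at once if the spare eyepiece is moved more than 10 mm (distance of spare_eyepiece from where it was at the start of the episode above 0.01 m).
It fails at once if the brass weight is moved more than 10 mm (distance of weight from where it was at the start of the episode above 0.01 m).
It also fails if it takes over 67 s, if anything falls off the work surface, if the arm or the gripper's body presses on something with over 40 N, if the wrist force passes 120 N, or if a joint passes its speed limit or range.

## Robot

A 6-joint arm with a two-finger parallel gripper is mounted at the origin on a cart in front of the work surface, level with it; the furniture and walls round the work are solid. World frame = base frame: x ahead of the robot, y to its left, z up, the work surface at z = 0. Lengths are in m, angles in rad, forces in N, time in s.
With the tool pointing down it reaches from about 0.15 to 0.775 m from the base axis. Payload 6.1 kg.
Tool frame: the origin (TCP) lies on the centre line of the jaws, within the pads' length; the fingertips stand 11 mm ahead of it and the grasp point (between the pads) lies 8 mm behind it; z points along the fingers, y is the direction in which the jaws open and shut (so a half turn about z gives the same grasp; the last joint's range is limited). The gripper opens to 85 mm and grips with 20 to 120 N. Pads are 22 mm wide; open, the fingers measure 114 mm over their backs; the gripper's body (76 mm by 85 mm) begins 54 mm behind the grasp point. The pads swing forward as they close: fully open they stand 13 mm farther back than shut.
Start: joints at [-1.117, 0.126, -0.04, 1.405, 0, 1.571], TCP at [0.23, -0.472, 0.242] pointing down, gripper open.
Joint ranges: [-2.72, 2.72], [-0.95, 1.95], [-1.27, 1.35], [-1.78, 2.02], [-1.46, 1.47], [-3.14, 3.14]. Speed limits (rad/s): [2.39, 2.39, 3.01, 3.14, 3.14, 3.14].

## Interface

Orientations are given as a 3x3 rotation matrix whose columns are the frame's x, y, z axes.
In Python, from workcell import sense, capture, finish_job gives the robot as it stands.
- The arm moves only by the tool arm_command, never from a script. Its arguments are lists of equal length, an entry for each row: "hand": the closure, from -1 (fully open) to 1 (shut), so that 0 is half open; "slide": the shift along the tool's x, y, z in mm, a list of three; "angular": the turn, a rotation vector about the tool's x, y, z in degrees, a list of three. A call has 1 to 10 rows; each row shifts and turns the commanded pose from where the row before left it, along the tool's axes as they then stand; what a row does not reach is not made up. A row lasts 1/8 s, in which the tool goes at most 62.5 mm and 10.7 degrees, less where a joint would pass 70% of its speed; a pose out of reach is approached as far as the arm can. A call is refused whole if a number of a shift passes 62.5 or a number of a turn 10.7, either way. A call with a gripper value outside its range is refused whole. The fingers move at their own pace and stop on an object; "newtons" is the grip in N (left out, the last holds). Time passes only in rows, so rows that do not move let the fingers close. It gives the time, the measured TCP pose, the force and the opening at its end, in the units of the state.
- sense(): the state, without advancing time (a new reading comes with each control period).
- capture(name): name is "scene" or "top" or "wrist"; returns a dict with "frame" (400x640x3 uint8, red, green, blue), "vfov" (degrees; the focal length in pixels is half the picture's height over the tangent of half this angle, whatever the lens; pixels are square), "cx", "cy" (the principal point, pixels), "pose" (4x4, takes a point from camera to world coordinates). Camera axes: x right, y up, looking along -z (the intrinsics and any distortion apply to the point x, -y, -z); pixel columns grow to the right and rows downward; lengths in m; the calibration is good to about 2 mm. A picture is of the moment at which its call begins. There is no depth.
- finish_job(): hands the job in, once; it reports no verdict.
The state is a dict: "time": time; "qpos": joint angles; "joint_vel": joint speeds; "joint_efforts": joint torques, N m; "tool_pos": TCP position; "orientation": TCP orientation; "force": force on the tool from outside, world axes, zero at the start; "ft_torque": the same for the moment, N m; "grip_width": opening from 0.0 (shut) to 1.0 (fully open).
Only numpy, scipy, OpenCV 4.12 (cv2) and the standard library are available. Lean on these libraries where they do the work, as an engineer would, in place of code of your own. Each camera call takes 0.05 s, during which the arm holds its last target.

## Working session

There is one attempt and no reset: what is moved stays moved. The work goes in short steps, Python scripts to look and compute and a tool call to move; the robot and the scene stay as the last step left them, time stands still between calls to the robot, and variables do not carry over. Pictures are saved under pics/ and viewed, and the job is handed in when it is done.

Besides the shell and the picture viewer there is one more tool, called after "Request:" as name(argument=value, ...) on one line, values as JSON. arm_command: Moves the arm, as the interface text tells. Its arguments: {"type":"object","properties":{"hand":{"type":"array"},"slide":{"type":"array"},"angular":{"type":"array"},"newtons":{"type":"number"}},"required":["hand","slide","angular"]}

```bash
ls; mkdir -p pics; cat > h.py <<'E'
import numpy as np, cv2
from workcell import sense, capture, finish_job
def shot(n,f):
    c=capture(n); cv2.imwrite('pics/'+f,c['frame'][:,:,::-1]); np.save('pics/'+f[:-4]+'.npy',c,allow_pickle=True); return c
def load(f): return np.load('pics/'+f+'.npy',allow_pickle=True).item()
def ray(c,u,v):
    h=c['frame'].shape[0]; f=h/2/np.tan(np.radians(c['vfov'])/2)
    d=np.array([(u-c['cx'])/f,-(v-c['cy'])/f,-1]); P=np.array(c['pose'])
    return P[:3,3],P[:3,:3]@d
def onz(c,u,v,z):
    o,d=ray(c,u,v); return o+d*(z-o[2])/d[2]
def proj(c,p):
    P=np.array(c['pose']); q=P[:3,:3].T@(np.array(p)-P[:3,3]); f=c['frame'].shape[0]/2/np.tan(np.radians(c['vfov'])/2)
    return c['cx']+f*q[0]/-q[2], c['cy']-f*q[1]/-q[2]
E
python3 - <<'E'
from h import *
for n in ['scene','top','wrist']:
    c=shot(n,n+'0.png'); print({k:v for k,v in c.items() if k!='frame'})
print(sense())
E
```

```text
pics
{'vfov': 47.564806783691104, 'cx': 315.06056050043253, 'cy': 192.62036531023492, 'pose': array([[-0.43340434,  0.49871893, -0.75062647, -0.24805112],
       [-0.90119492, -0.24252013,  0.35920983,  0.64865706],
       [-0.00289729,  0.83214387,  0.55455225,  0.70547582],
       [ 0.        ,  0.        ,  0.        ,  1.        ]])}
{'vfov': 42.55386793143322, 'cx': 317.2911264360816, 'cy': 198.8822980463369, 'pose': array([[ 0.01372091,  0.99441414, -0.10465305,  0.43069745],
       [-0.99988075,  0.01290341, -0.00848459,  0.2380205 ],
       [-0.00708681,  0.10475699,  0.9944726 ,  1.48139632],
       [ 0.        ,  0.        ,  0.        ,  1.        ]])}
{'vfov': 69.53038223360421, 'cx': 321.6478727166643, 'cy': 201.65180997208952, 'pose': array([[ 0.43950957,  0.85056812,  0.28873034,  0.30364407],
       [-0.89823619,  0.41681246,  0.13942423, -0.43621817],
       [-0.0017566 , -0.32062633,  0.94720413,  0.37386528],
       [ 0.        ,  0.        ,  0.        ,  1.        ]])}
{'time': 0.15, 'qpos': array([-1.11699194e+00,  1.26276180e-01, -4.03617864e-02,  1.40541174e+00,
       -3.40051217e-05,  1.57077044e+00]), 'joint_vel': array([ 0.00066634, -0.00104682,  0.00137251,  0.00037456, -0.00087789,
       -0.00146167]), 'joint_efforts': array([ 2.09682934e-03, -4.36279321e+01,  3.53148401e+01,  1.35940700e-02,
       -1.79965440e-05, -5.25582095e-06]), 'tool_pos': array([ 0.23001334, -0.47159682,  0.24169564]), 'orientation': array([[ 8.98774446e-01,  4.38410947e-01, -5.80031814e-04],
       [ 4.38411329e-01, -8.98773759e-01,  1.11161624e-03],
       [-3.39726476e-05, -1.25338479e-03, -9.99999214e-01]]), 'force': array([0.5467859 , 0.70985982, 0.16853835]), 'ft_torque': array([-0.03224773,  0.0355492 , -0.01310227]), 'grip_width': 1.0019463281382457}
```

View pics/scene0.png

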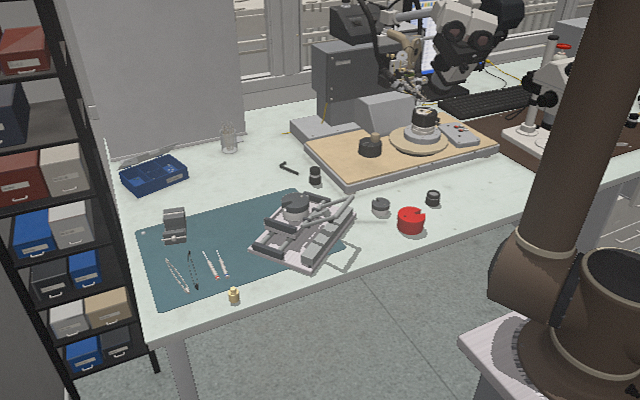

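View pics/top0.png

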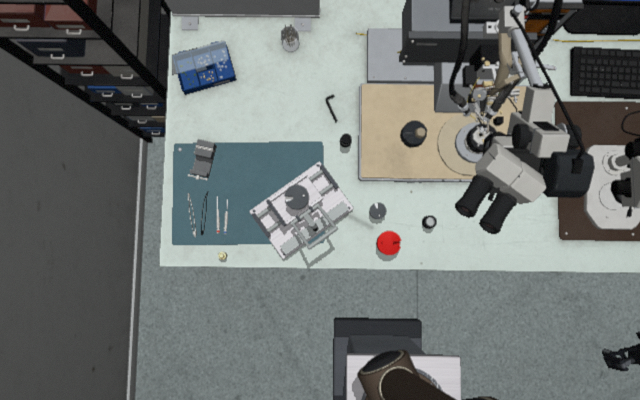

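```bash
python3 - <<'E'
from h import *
c=load('top0');im=c['frame'][:,:,::-1]
cv2.imwrite('pics/tz.png',cv2.resize(im[150:280,230:390],None,fx=5,fy=5,interpolation=cv2.INTER_CUBIC)[:600])
cv2.imwrite('pics/tz.png',cv2.resize(im[152:272,235:375],None,fx=5,fy=5,interpolation=cv2.INTER_CUBIC))
c=load('scene0');im=c['frame'][:,:,::-1]
cv2.imwrite('pics/sz.png',cv2.resize(im[175:280,235:375],None,fx=5,fy=5,interpolation=cv2.INTER_CUBIC))
E
```

```text
(no output)
```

View pics/tz.png

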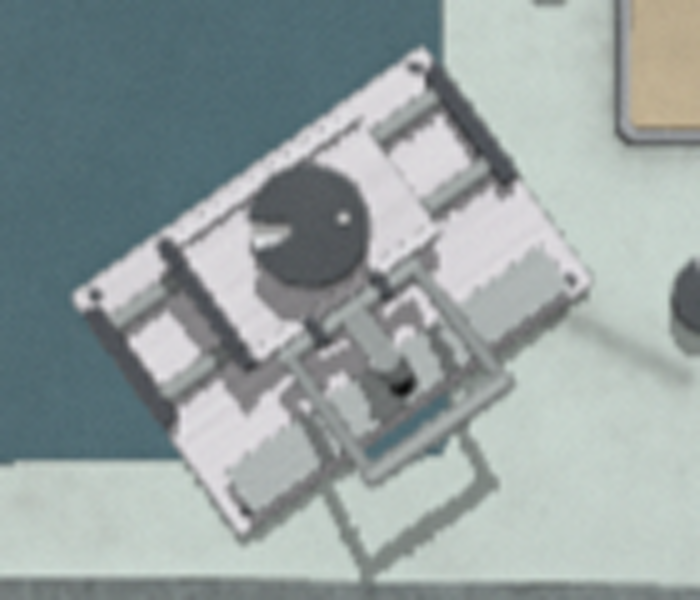

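View pics/sz.png

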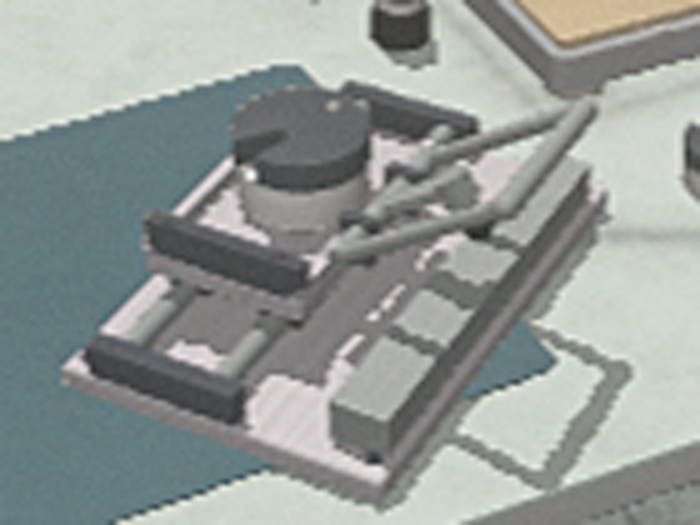

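View pics/wrist0.png

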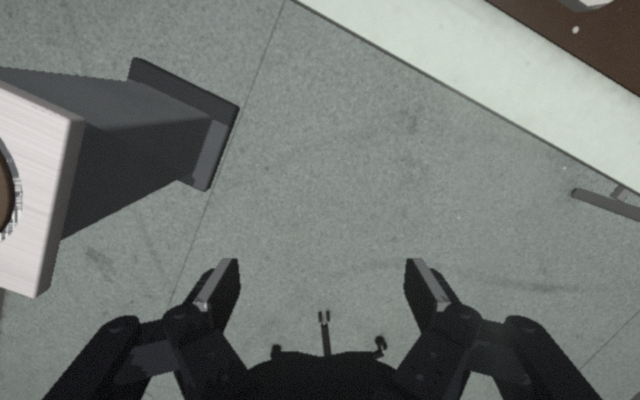

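```bash
cat >> h.py <<'E'
def tz(u,v): return 235+(u+.5)/5-.5,152+(v+.5)/5-.5
E
python3 - <<'E'
from h import *
from scipy.optimize import least_squares
c=load('top0')
loc=np.array([[55,-125],[55,125],[-115,125],[-115,-125]])/1000
px=[(425,48),(75,295),(243,542),(595,285)]
W=np.array([onz(c,*tz(*p),0.014)[:2] for p in px]);print(W)
def f(x):
    R=np.array([[np.cos(x[2]),-np.sin(x[2])],[np.sin(x[2]),np.cos(x[2])]])
    return (loc@R.T+x[:2]-W).ravel()
r=least_squares(f,[*W.mean(0),0.6]);print(r.x,np.degrees(r.x[2]),r.fun)
b=r.x;R=np.array([[np.cos(b[2]),-np.sin(b[2])],[np.sin(b[2]),np.cos(b[2])]])
def tob(p): return R.T@(p[:2]-b[:2])
# carriage edges: stop top corners z=.066, hinge , holder top center z=.086
for n,p,z in [('stop in1',(180,240),.066),('stop in2',(255,362),.066),('holder',(310,226),.086),('carr -y corner',(440,238),.046),('+x-y',(362,124),.054),('bar1',(372,472),.116),('bar2',(505,382),.116)]:
    w=onz(c,*tz(*p),z);print(n,w,tob(w)*1000)
E
```

```text
[[0.69490136 0.2453607 ]
 [0.54879968 0.44426025]
 [0.40941804 0.34491848]
 [0.55846732 0.14610451]]
[0.57706902 0.31292877 0.63386001] 36.31750359501363 [ 5.16190659e-04 -5.76089469e-04 -1.44696881e-03  1.96120615e-03
  9.57607803e-04  6.18879793e-04 -2.68296545e-05 -2.00399648e-03]
stop in1 [0.57596584 0.37951818 0.066     ] [38.54931279 54.30761556]
stop in2 [0.50885473 0.33654699 0.066     ] [-40.97537503  59.43087018]
holder [0.58253162 0.30657105 0.086     ] [ 0.6360598 -8.357988 ]
carr -y corner [0.58104695 0.23533754 0.046     ] [-42.74892258 -64.87489706]
+x-y [0.64400959 0.27996634 0.054     ] [ 34.41488184 -66.20556423]
bar1 [0.44865097 0.26990229 0.116     ] [-128.95534092   41.38832415]
bar2 [0.49723516 0.19996225 0.116     ] [-131.23140351  -43.74012378]
```

```bash
cat >> h.py <<'E'
from scipy.spatial.transform import Rotation as Ro
B=np.array([0.5771,0.3129]); TH=0.6339
RB=np.array([[np.cos(TH),-np.sin(TH),0],[np.sin(TH),np.cos(TH),0],[0,0,1]])
def b2w(p): return RB@np.array(p)+np.array([*B,0])   # base frame (m)->world
def w2b(p): return RB.T@(np.array(p)-np.array([*B,0]))
# goal tool orientation: tool y = base +x, tool z down, tool x = y cross z 
RG=np.column_stack([np.cross(RB[:,0],[0,0,-1]),RB[:,0],[0,0,-1]])
def tilt(deg): return RG@Ro.from_euler('y',deg,degrees=True).as_matrix()
def plan(pw,R,n,start=None):
    s=sense(); p=np.array(s['tool_pos']);r=Ro.from_matrix(s['orientation'])
    d=(r.inv()*Ro.from_matrix(R)).as_rotvec(); rows=[]
    for i in range(n):
        a=r*Ro.from_rotvec(d*i/n)
        sl=a.inv().apply((np.array(pw)-p)/n)*1000
        rows.append(sl.round(1).tolist())
    print('slide',rows);print('ang',np.degrees(d/n).round(2),'total',np.degrees(d).round(2))
def st():
    s=sense();print('t',round(s['time'],2),'F',s['force'].round(2),'base-frame tcp mm',(w2b(s['tool_pos'])*1000).round(1),'Fb',(RB.T@s['force']).round(2),'grip',round(s['grip_width'],2))
    print(' dev deg',np.degrees((Ro.from_matrix(RG).inv()*Ro.from_matrix(s['orientation'])).as_rotvec()).round(2))
E
python3 - <<'E'
from h import *
print(RG)
s=load('scene0');t=load('top0')
for a,b in [((470,55),(475,215)),((520,10),(565,175))]:
    o1,d1=ray(s,*a);o2,d2=ray(t,*b)
    A=np.column_stack([d1,-d2]);k=np.linalg.lstsq(A,o2-o1,rcond=None)[0]
    print(o1+d1*k[0],o2+d2*k[1])
print(b2w([-.132,0,.2]))
plan(b2w([-.132,0,.2]),RG,10)
E
```

```text
[[-0.59229158  0.8057237   0.        ]
 [ 0.8057237   0.59229158  0.        ]
 [ 0.          0.         -1.        ]]
[ 0.50753777 -0.09342553  0.4015889 ] [ 0.51470326 -0.08537142  0.3997374 ]
[ 0.56239723 -0.27779861  0.46841745] [ 0.59279356 -0.24892122  0.45947889]
[0.47074447 0.23471751 0.2       ]
slide [[52.6, -52.9, 4.2], [61.0, -43.0, 4.2], [67.6, -31.7, 4.2], [72.0, -19.4, 4.2], [74.3, -6.6, 4.2], [74.3, 6.5, 4.2], [72.1, 19.3, 4.2], [67.6, 31.6, 4.2], [61.1, 42.9, 4.2], [52.7, 52.9, 4.2]]
ang [-1.000e-02 -1.000e-02 -1.003e+01] total [-5.0000e-02 -6.0000e-02 -1.0032e+02]
```

```bash
python3 - <<'E'
from h import *
s=sense()
Rh=(Ro.from_matrix(s['orientation'])*Ro.from_rotvec(np.radians([0,0,-45]))).as_matrix()
plan([.27,-.12,.25],Rh,10)
E
```

```text
slide [[19.0, -29.8, -0.8], [21.3, -28.3, -0.8], [23.4, -26.5, -0.8], [25.5, -24.6, -0.8], [27.3, -22.5, -0.8], [29.0, -20.3, -0.8], [30.5, -18.0, -0.8], [31.8, -15.5, -0.8], [32.9, -13.0, -0.8], [33.8, -10.4, -0.8]]
ang [-0.   0.  -4.5] total [ -0.   0. -45.]
```

Request:
arm_command(hand=[1,1,1,1,1,1,1,1,1,1], slide=[[19,-30,-1],[21,-28,-1],[23,-26.5,-1],[25.5,-24.5,-1],[27,-22.5,-1],[29,-20,-1],[30.5,-18,-1],[32,-15.5,-1],[33,-13,-1],[34,-10.5,-1]], angular=[[0,0,-4.5],[0,0,-4.5],[0,0,-4.5],[0,0,-4.5],[0,0,-4.5],[0,0,-4.5],[0,0,-4.5],[0,0,-4.5],[0,0,-4.5],[0,0,-4.5]], newtons=20)

```text
time: 1.4
tool_pos: [0.2695, -0.1196, 0.2522]
orientation: [[0.324, 0.946, 0.0], [0.946, -0.324, 0.0], [0.0, 0.0, -1.0]]
force: [-0.6, -0.0, -0.0]
grip_width: 0.003
```

```bash
python3 - <<'E'
from h import *
st();plan(b2w([-.132,0,.2]),RG,10)
E
```

```text
t 1.4 F [-0.62 -0.01 -0.02] base-frame tcp mm [-504.  -166.3  252.2] Fb [-0.51  0.36 -0.02] grip 0.0
 dev deg [-1.00e-02 -0.00e+00  5.52e+01]
slide [[40.0, 7.6, 5.2], [39.1, 11.4, 5.2], [37.8, 15.1, 5.2], [36.2, 18.7, 5.2], [34.3, 22.1, 5.2], [32.0, 25.3, 5.2], [29.4, 28.2, 5.2], [26.5, 30.9, 5.2], [23.4, 33.3, 5.2], [20.1, 35.4, 5.2]]
ang [ 0.    0.   -5.52] total [ 1.00e-02  0.00e+00 -5.52e+01]
```

Request:
arm_command(hand=[1,1,1,1,1,1,1,1,1,1], slide=[[40,7.5,4],[39,11.5,4],[38,15,4],[36,18.5,4],[34.5,22,4],[32,25.5,4],[29.5,28,4],[26.5,31,4],[23.5,33.5,4],[20,35.5,4]], angular=[[0,0,-5.5],[0,0,-5.5],[0,0,-5.5],[0,0,-5.5],[0,0,-5.5],[0,0,-5.5],[0,0,-5.5],[0,0,-5.5],[0,0,-5.5],[0,0,-5.7]])

```text
time: 2.65
tool_pos: [0.4727, 0.2343, 0.2118]
orientation: [[-0.593, 0.805, -0.0], [0.805, 0.593, -0.0], [0.0, -0.0, -1.0]]
force: [0.0, 0.5, 0.9]
grip_width: -0.002
```

```bash
python3 - <<'E'
from h import *
st()
c=shot('wrist','w1.png')
c=shot('scene','s1.png');im=c['frame'][:,:,::-1]
cv2.imwrite('pics/s1z.png',cv2.resize(im[100:280,215:395],None,fx=3.3,fy=3.3,interpolation=cv2.INTER_CUBIC))
E
```

```text
t 2.65 F [0.04 0.53 0.95] base-frame tcp mm [-130.7   -1.5  211.8] Fb [0.35 0.4  0.95] grip -0.0
 dev deg [ 0.03  0.   -0.08]
```

View pics/w1.png

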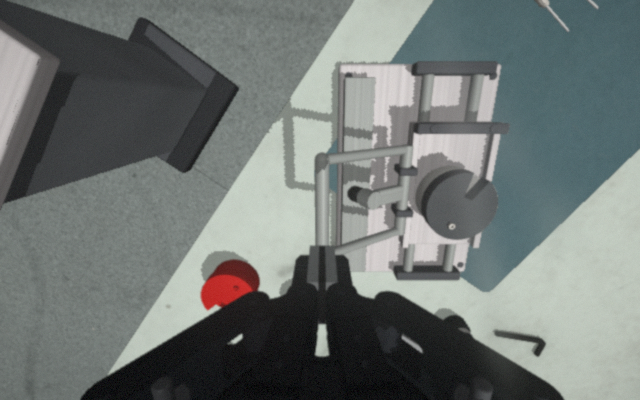

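View pics/s1z.png

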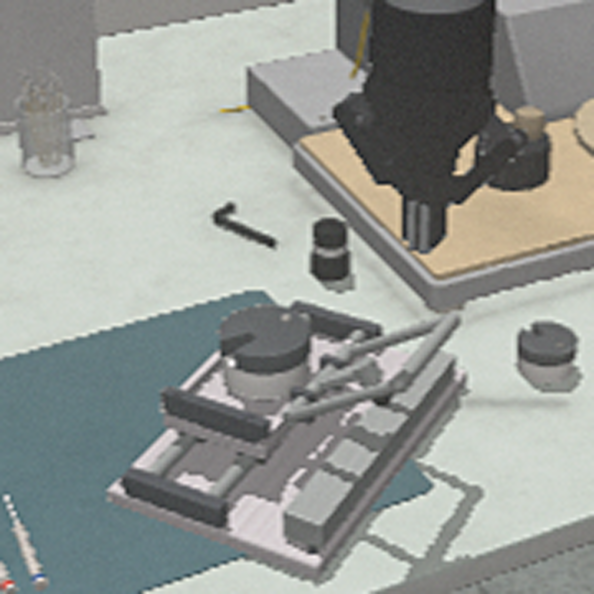

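```bash
python3 - <<'E'
from h import *
c=load('w1')
for n,p,z in [('plate-x+y',(339,63),.014),('+x+y',(502,65),.014),('bar1',(322,162),.116),('bar2',(322,240),.116),('holder top',(456,206),.086),('stop in L',(413,133),.066),('stop in R',(508,132),.066),('plate -x -y',(337,270),.014)]:
    print(n,(w2b(onz(c,*p,z))*1000).round(1))
im=c['frame'][:,:,::-1]
cv2.imwrite('pics/w1z.png',cv2.resize(im[50:290,290:520],None,fx=2.5,fy=2.5,interpolation=cv2.INTER_CUBIC))
g=cv2.cvtColor(c['frame'],cv2.COLOR_RGB2GRAY)
print(g[200,310:345])
m=((g>60)&(g<95)).astype(np.uint8)
E
```

```text
plate-x+y [-113.9  121.5   14. ]
+x+y [ 56.1 120.1  14. ]
bar1 [-131.4   37.2  116. ]
bar2 [-131.2  -31.7  116. ]
holder top [ -3.8 -10.4  86. ]
stop in L [-45.6  55.4  66. ]
stop in R [43.8 56.6 66. ]
plate -x -y [-111.  -125.6   14. ]
[201 199 200 193 166 120 113 125 140 151 157 166 178 186 177 166 156 149
 143 165 180 164 144 139 136 132 115 106 117 125 119  96 110 156 170]
```

View pics/w1z.png

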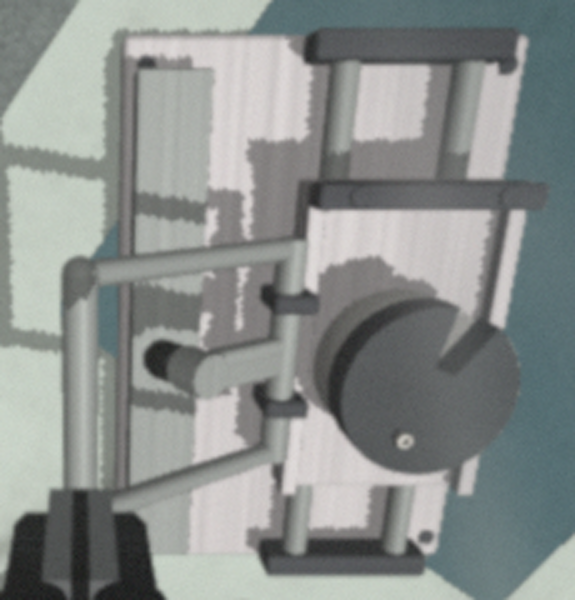

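Request:
arm_command(hand=[1,1,1,1,1,1,1], slide=[[1,-0.5,15],[0.5,0,15],[0,0,15],[0,0,15],[0,0,12],[0,0,0],[0,0,0]], angular=[[0,0,0],[0,0,0],[0,0,0],[0,0,0],[0,0,0],[0,0,0],[0,0,0]])

```text
time: 3.62
tool_pos: [0.4712, 0.2341, 0.1407]
orientation: [[-0.591, 0.807, 0.001], [0.807, 0.591, 0.0], [-0.0, 0.001, -1.0]]
force: [-0.2, -1.0, 0.2]
grip_width: 0.002
```

```bash
cat >> h.py <<'E'
def favg(n=8):
    F=[]
    for i in range(n):
        capture('wrist'); F.append(RB.T@sense()['force'])
    F=np.array(F); print('Favg base',F.mean(0).round(2),'sd',F.std(0).round(2)); return F.mean(0)
E
python3 - <<'E'
from h import *
favg(10);st()
E
```

```text
Favg base [-0.01 -0.06  0.09] sd [0.68 0.37 0.51]
t 4.12 F [ 0.06  0.24 -0.47] base-frame tcp mm [-132.2   -0.7  140.4] Fb [ 0.19  0.16 -0.47] grip -0.0
 dev deg [-0.01 -0.    0.12]
```

Request:
arm_command(hand=[1,1,1,1,1,1,1,1], slide=[[0,0,4],[0,0,3],[0,-1,2],[0,-1,2],[0,-1.5,3],[0,-1.5,3],[0,-1.5,3],[0,0,0]], angular=[[0,0,0],[0,0,0],[0,0,0],[0,0,0],[0,0,0],[0,0,0],[0,0,0],[0,0,0]])

```text
time: 5.12
tool_pos: [0.4648, 0.2294, 0.1207]
orientation: [[-0.59, 0.807, -0.001], [0.807, 0.59, -0.001], [-0.0, -0.001, -1.0]]
force: [-4.5, -2.8, 6.5]
grip_width: -0.001
```

```bash
python3 - <<'E'
from h import *
favg(4);st();shot('wrist','w2.png')
E
```

```text
Favg base [-5.11  0.12  7.39] sd [0.62 0.58 0.5 ]
t 5.33 F [-4.72 -2.51  8.02] base-frame tcp mm [-139.9   -0.7  120.7] Fb [-5.29  0.78  8.02] grip 0.0
 dev deg [ 0.09 -0.01  0.13]
```

View pics/w2.png

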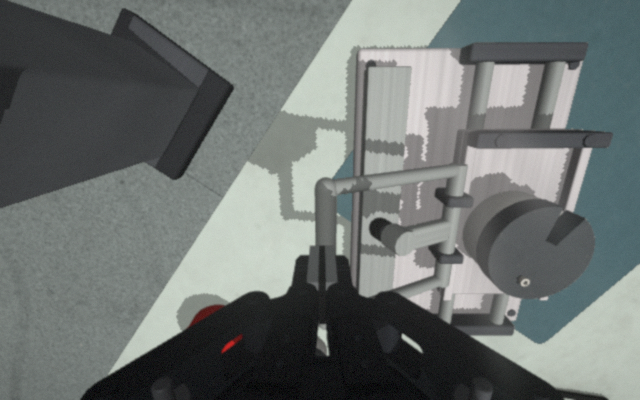

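Request:
arm_command(hand=[1,1,1,1,1,1,1,1], slide=[[0,-1.5,3],[0,-1.5,3],[0,-1.5,3],[0,-1.5,3],[0,-1.2,3],[0,-1,3],[0,0,0],[0,0,0]], angular=[[0,0,0],[0,0,0],[0,0,0],[0,0,0],[0,0,0],[0,0,0],[0,0,0],[0,0,0]])

```text
time: 6.38
tool_pos: [0.4587, 0.2249, 0.1024]
orientation: [[-0.591, 0.807, -0.0], [0.807, 0.591, -0.001], [-0.0, -0.001, -1.0]]
force: [-2.7, -2.7, 4.7]
grip_width: 0.001
```

```bash
python3 - <<'E'
from h import *
favg(4);st()
E
```

```text
Favg base [-4.28 -0.22  5.18] sd [0.6  0.36 0.41]
t 6.58 F [-3.93 -2.87  4.88] base-frame tcp mm [-147.4   -0.7  102.4] Fb [-4.86  0.02  4.88] grip 0.0
 dev deg [ 0.04 -0.01  0.12]
```

Request:
arm_command(hand=[1,1,1,1,1], slide=[[0,-1.5,2],[0,-1,2],[0,-0.7,2],[0,0,0],[0,0,0]], angular=[[0,0,0],[0,0,0],[0,0,0],[0,0,0],[0,0,0]])

```text
time: 7.2
tool_pos: [0.4572, 0.2238, 0.0967]
orientation: [[-0.591, 0.807, 0.001], [0.807, 0.591, 0.001], [-0.0, 0.002, -1.0]]
force: [-0.3, 0.5, 5.1]
grip_width: 0.002
```

```bash
python3 - <<'E'
from h import *
favg(4);st()
E
```

```text
Favg base [1.37 0.19 5.33] sd [0.51 0.12 0.45]
t 7.4 F [1.13 1.21 4.95] base-frame tcp mm [-149.4   -0.8   96.7] Fb [1.63 0.3  4.95] grip 0.0
 dev deg [-0.09 -0.    0.12]
```

Request:
arm_command(hand=[1,1,1], slide=[[0,-0.3,2],[0,-0.2,1],[0,0,0]], angular=[[0,0,0],[0,0,0],[0,0,0]])

```text
time: 7.78
tool_pos: [0.4566, 0.2234, 0.0935]
orientation: [[-0.591, 0.807, 0.001], [0.807, 0.591, 0.001], [-0.0, 0.001, -1.0]]
force: [1.2, 0.3, 4.5]
grip_width: 0.0
```

```bash
python3 - <<'E'
from h import *
favg(4);st()
E
```

```text
Favg base [1.36 0.03 4.5 ] sd [0.58 0.28 0.66]
t 7.97 F [1.86 1.14 4.73] base-frame tcp mm [-150.2   -0.8   93.5] Fb [ 2.17 -0.19  4.73] grip -0.0
 dev deg [-0.05 -0.01  0.12]
```

Request:
arm_command(hand=[1,1,1], slide=[[0,-0.2,2],[0,-0.2,1],[0,0,0]], angular=[[0,0,0],[0,0,0],[0,0,0]])

```text
time: 8.35
tool_pos: [0.456, 0.2229, 0.0904]
orientation: [[-0.591, 0.807, 0.0], [0.807, 0.591, 0.0], [-0.0, 0.0, -1.0]]
force: [0.7, 0.7, 4.1]
grip_width: 0.001
```

```bash
python3 - <<'E'
from h import *
favg(4);st()
E
```

```text
Favg base [ 1.74 -0.33  4.29] sd [0.71 0.26 0.39]
t 8.55 F [1.52 0.67 3.78] base-frame tcp mm [-150.9   -0.8   90.3] Fb [ 1.62 -0.36  3.78] grip -0.0
 dev deg [-0.02 -0.    0.12]
```

Request:
arm_command(hand=[1,1,1], slide=[[0,0,2],[0,0,1],[0,0,0]], angular=[[0,0,0],[0,0,0],[0,0,0]])

```text
time: 8.93
tool_pos: [0.4557, 0.2227, 0.0875]
orientation: [[-0.591, 0.807, -0.0], [0.807, 0.591, -0.0], [-0.0, -0.0, -1.0]]
force: [-0.5, -0.7, 7.2]
grip_width: -0.001
```

```bash
python3 - <<'E'
from h import *
favg(4);st()
E
```

```text
Favg base [-0.46 -0.51  7.32] sd [0.43 0.27 0.25]
t 9.12 F [-0.12 -0.31  7.59] base-frame tcp mm [-151.3   -0.7   87.6] Fb [-0.28 -0.18  7.59] grip -0.0
 dev deg [ 0.01 -0.01  0.12]
```

Request:
arm_command(hand=[1,1,1], slide=[[0,0,2],[0,0,1],[0,0,0]], angular=[[0,0,0],[0,0,0],[0,0,0]])

```text
time: 9.5
tool_pos: [0.4554, 0.2225, 0.0849]
orientation: [[-0.591, 0.807, -0.0], [0.807, 0.591, -0.001], [-0.0, -0.001, -1.0]]
force: [-2.8, -1.8, 10.8]
grip_width: 0.0
```

```bash
python3 - <<'E'
from h import *
favg(4);st()
E
```

```text
Favg base [-2.82 -0.28 10.03] sd [0.41 0.54 0.25]
t 9.7 F [-2.52 -1.54  9.97] base-frame tcp mm [-151.6   -0.8   84.9] Fb [-2.94  0.25  9.97] grip -0.0
 dev deg [ 0.03 -0.01  0.12]
```

Request:
arm_command(hand=[1,1,1], slide=[[0,-0.5,2],[0,-0.2,1],[0,0,0]], angular=[[0,0,0],[0,0,0],[0,0,0]])

```text
time: 10.07
tool_pos: [0.4552, 0.2223, 0.0823]
orientation: [[-0.591, 0.807, 0.001], [0.807, 0.591, 0.0], [-0.0, 0.001, -1.0]]
force: [-1.7, -0.8, 13.3]
grip_width: 0.003
```

```bash
python3 - <<'E'
from h import *
favg(6);st()
E
```

```text
Favg base [-2.1   0.1  12.14] sd [0.38 0.78 0.38]
t 10.38 F [-1.26 -2.57 12.61] base-frame tcp mm [-151.9   -0.8   82.3] Fb [-2.53 -1.32 12.61] grip 0.0
 dev deg [-0.03 -0.02  0.12]
```

Request:
arm_command(hand=[1,1,1], slide=[[0,-0.5,1],[0,0,1],[0,0,0]], angular=[[0,0,0],[0,0,0],[0,0,0]])

```text
time: 10.75
tool_pos: [0.455, 0.2222, 0.0808]
orientation: [[-0.591, 0.807, 0.001], [0.807, 0.591, 0.001], [-0.0, 0.001, -1.0]]
force: [-2.6, -1.4, 15.7]
grip_width: -0.0
```

```bash
python3 - <<'E'
from h import *
favg(8);st()
E
```

```text
Favg base [-2.75  0.2  15.37] sd [0.42 0.29 0.68]
t 11.15 F [-1.68 -1.32 15.29] base-frame tcp mm [-152.    -0.8   80.8] Fb [-2.14 -0.07 15.29] grip -0.0
 dev deg [-0.08 -0.02  0.12]
```

Request:
arm_command(hand=[1,1,1,1,1,1,1,1], slide=[[0,0,-2],[0,0,-5],[0,0,-15],[0,0,-25],[0,0,-30],[0,0,-30],[0,0,0],[0,0,0]], angular=[[0,0,0],[0,0,0],[0,0,0],[0,0,0],[0,0,0],[0,0,0],[0,0,0],[0,0,0]])

```text
time: 12.15
tool_pos: [0.4546, 0.222, 0.186]
orientation: [[-0.591, 0.807, -0.001], [0.807, 0.591, -0.0], [0.0, -0.001, -1.0]]
force: [-0.5, -1.3, -0.9]
grip_width: -0.001
```

```bash
python3 - <<'E'
from h import *
favg(4);st();shot('wrist','w3.png')
c=shot('scene','s3.png');im=c['frame'][:,:,::-1]
cv2.imwrite('pics/s3z.png',cv2.resize(im[140:280,215:395],None,fx=4,fy=4,interpolation=cv2.INTER_CUBIC))
E
```

```text
Favg base [-0.   -0.45 -0.13] sd [0.69 0.15 0.41]
t 12.35 F [-0.27 -0.45 -0.51] base-frame tcp mm [-152.8   -0.6  185.3] Fb [-0.48 -0.21 -0.51] grip 0.0
 dev deg [0.11 0.02 0.12]
```

View pics/w3.png

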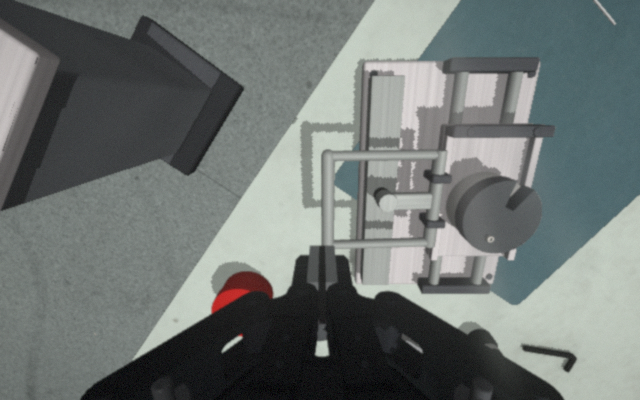

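View pics/s3z.png

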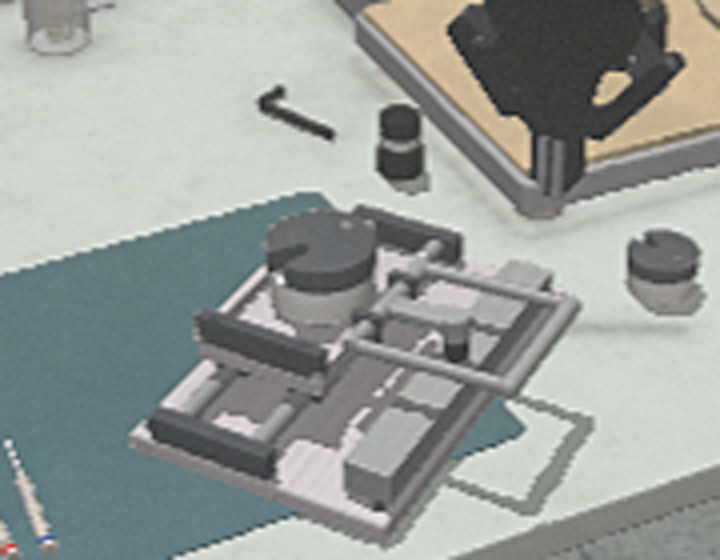

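```bash
python3 - <<'E'
from h import *
c=load('w3')
o,d=ray(c,327,200)
ob=w2b(o);db=RB.T@d
for x in (-148,-149.9,-151): print(x,(ob+db*(x/1000-ob[0])/db[0])*1000)
for n,p,z in [('bar',(327,200),.064),('plate-x+y',(363,60),.014),('+x+y',(539,60),.014),('holder top',(498,213),.086),('stop in L',(441,136),.066),('stop in R',(553,136),.066)]:
    print(n,(w2b(onz(c,*p,z))*1000).round(1))
im=c['frame'][:,:,::-1]
cv2.imwrite('pics/w3z.png',cv2.resize(im[100:280,400:570],None,fx=3.3,fy=3.3,interpolation=cv2.INTER_CUBIC))
plan(b2w([-.0015,-.070,.135]),tilt(10),10)
E
```

```text
-148 [-148.          -19.36609331   12.6314093 ]
-149.9 [-149.9          15.77856625  118.46591502]
-151 [-151.           36.12547442  179.73852359]
bar [-148.9   -2.3   64. ]
plate-x+y [-114.4  121.7   14. ]
+x+y [ 53.2 121.6  14. ]
holder top [-2.3 -6.8 86. ]
stop in L [-51.7  56.   66. ]
stop in R [44.  55.9 66. ]
slide [[-6.9, 15.1, 5.0], [-7.0, 15.1, 4.9], [-7.1, 15.1, 4.8], [-7.2, 15.1, 4.7], [-7.3, 15.1, 4.6], [-7.3, 15.1, 4.4], [-7.4, 15.1, 4.3], [-7.5, 15.1, 4.2], [-7.6, 15.1, 4.0], [-7.6, 15.1, 3.9]]
ang [-0.01  1.   -0.01] total [-0.07  9.99 -0.13]
```

View pics/w3z.png

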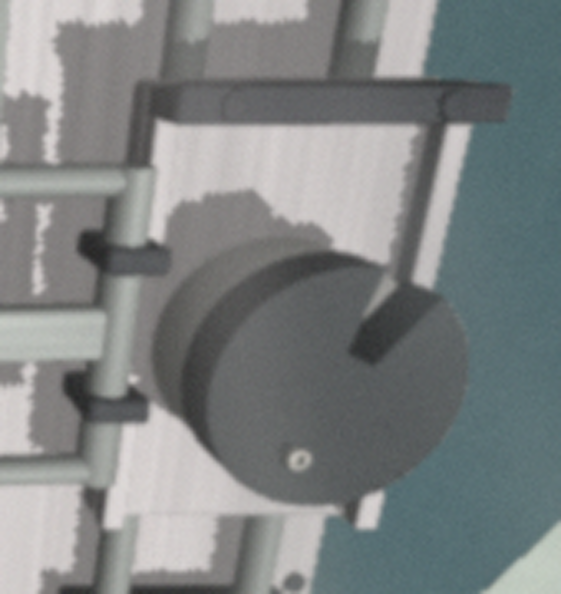

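Request:
arm_command(hand=[1,1,1,1,1,1,1,1,1,1], slide=[[-7,15,4],[-7,15,4],[-7,15,4],[-7,15,4],[-7.5,15,4],[-7.5,15,4],[-7.5,15,4],[-7.5,15,4],[-7.5,15,4],[-7.5,16,4]], angular=[[0,1,0],[0,1,0],[0,1,0],[0,1,0],[0,1,0],[0,1,0],[0,1,0],[0,1,0],[0,1,0],[0,1,-0.1]])

```text
time: 13.7
tool_pos: [0.6189, 0.2553, 0.1401]
orientation: [[-0.583, 0.806, -0.103], [0.794, 0.592, 0.141], [0.175, 0.0, -0.985]]
force: [-0.3, -0.1, -0.1]
grip_width: -0.003
```

```bash
python3 - <<'E'
from h import *
st();plan(b2w([-.0015,-.070,.064]),tilt(10),6)
shot('wrist','w4.png')
c=shot('top','t4.png');im=c['frame'][:,:,::-1]
cv2.imwrite('pics/t4z.png',cv2.resize(im[152:272,235:375],None,fx=5,fy=5,interpolation=cv2.INTER_CUBIC))
E
```

```text
t 13.7 F [-0.29 -0.1  -0.11] base-frame tcp mm [ -0.4 -71.1 140.1] Fb [-0.29  0.09 -0.11] grip -0.0
 dev deg [-0.02 10.07  0.02]
slide [[-2.0, -0.2, 12.5], [-2.0, -0.2, 12.5], [-2.0, -0.2, 12.5], [-2.0, -0.2, 12.5], [-2.0, -0.2, 12.5], [-2.0, -0.2, 12.5]]
ang [ 0.   -0.01 -0.  ] total [ 0.02 -0.07 -0.02]
```

View pics/w4.png

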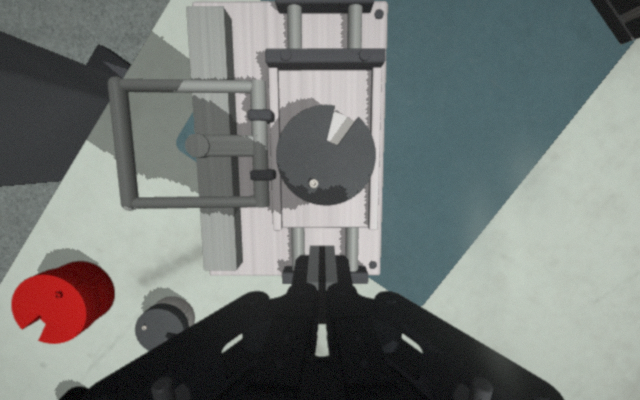

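View pics/t4z.png

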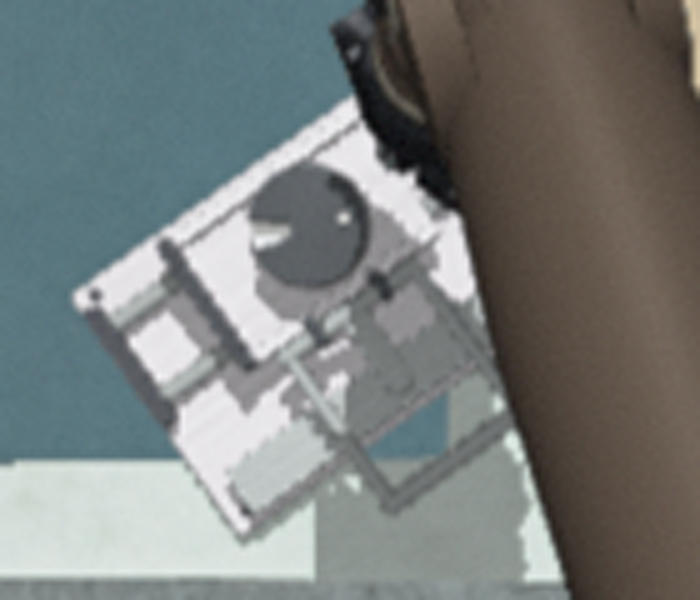

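Request:
arm_command(hand=[1,1,1,1,1,1,1,1], slide=[[-2,0,12.5],[-2,0,12.5],[-2,0,12.5],[-2,0,12.5],[-2,0,12.5],[-2,0,12],[0,0,0],[0,0,0]], angular=[[0,0,0],[0,0,0],[0,0,0],[0,0,0],[0,0,0],[0,0,0],[0,0,0],[0,0,0]])

```text
time: 14.8
tool_pos: [0.6173, 0.2562, 0.0655]
orientation: [[-0.583, 0.806, -0.102], [0.794, 0.592, 0.14], [0.174, 0.001, -0.985]]
force: [0.1, -0.2, -0.4]
grip_width: -0.002
```

```bash
python3 - <<'E'
from h import *
c=load('w4')
for n,p,z in [('holder top',(326,155),.086),('stop in L',(268,66),.066),('stop in R',(383,67),.066),('holder back',(325,205),.086)]:
    print(n,(w2b(onz(c,*p,z))*1000).round(1))
favg(4);st()
shot('wrist','w5.png')
c=shot('scene','s5.png');im=c['frame'][:,:,::-1]
cv2.imwrite('pics/s5z.png',cv2.resize(im[140:280,215:395],None,fx=4,fy=4,interpolation=cv2.INTER_CUBIC))
E
```

```text
holder top [  1.6 -11.   86. ]
stop in L [-39.8  52.2  66. ]
stop in R [42.6 51.6 66. ]
holder back [  1.  -45.5  86. ]
Favg base [0.19 0.33 0.1 ] sd [0.26 0.23 0.46]
t 15.0 F [0.06 0.87 0.24] base-frame tcp mm [ -1.  -69.6  65.8] Fb [0.56 0.67 0.24] grip 0.0
 dev deg [-0.08  9.98  0.02]
```

View pics/w5.png

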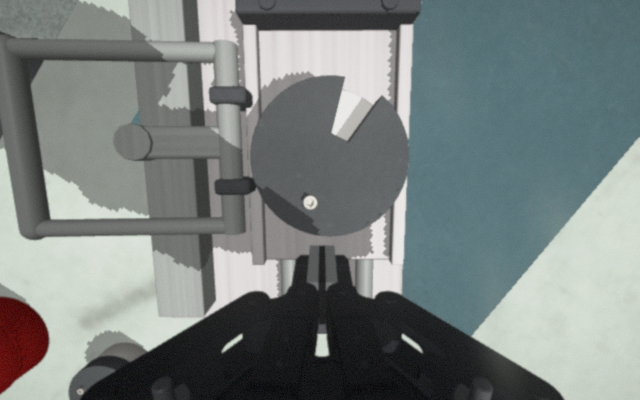

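View pics/s5z.png

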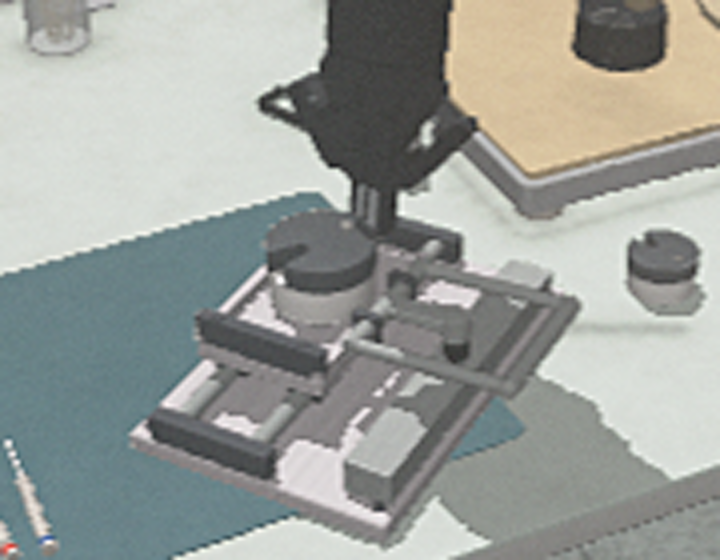

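Request:
arm_command(hand=[1,1,1,1,1,1], slide=[[1.6,1,2.2],[3,1,0.5],[3,0,0.5],[2,0,0.35],[2,0,0.35],[0,0,0]], angular=[[0,0,0],[0,0,0],[0,0,0],[0,0,0],[0,0,0],[0,0,0]])

```text
time: 15.85
tool_pos: [0.6115, 0.2672, 0.0634]
orientation: [[-0.583, 0.806, -0.103], [0.794, 0.592, 0.14], [0.174, 0.0, -0.985]]
force: [-1.0, -0.4, 0.7]
grip_width: -0.0
```

```bash
python3 - <<'E'
from h import *
favg(4);st()
E
```

```text
Favg base [-0.31  0.18  0.  ] sd [0.61 0.57 0.24]
t 16.05 F [-0.14 -0.61 -0.08] base-frame tcp mm [  0.6 -57.4  63.4] Fb [-0.47 -0.41 -0.08] grip 0.0
 dev deg [-0.02 10.    0.02]
```

Request:
arm_command(hand=[1,1,1,1], slide=[[1.5,0,0.3],[1.5,0,0.3],[1.5,0,0.3],[0,0,0]], angular=[[0,0,0],[0,0,0],[0,0,0],[0,0,0]])

```text
time: 16.55
tool_pos: [0.6089, 0.2708, 0.0633]
orientation: [[-0.583, 0.806, -0.102], [0.794, 0.592, 0.14], [0.173, 0.0, -0.985]]
force: [1.4, -0.7, 0.8]
grip_width: -0.0
```

```bash
python3 - <<'E'
from h import *
favg(4);st()
E
```

```text
Favg base [ 0.07 -1.31  0.28] sd [0.28 0.29 0.19]
t 16.75 F [ 0.69 -1.43  0.1 ] base-frame tcp mm [  0.7 -52.8  63.3] Fb [-0.29 -1.56  0.1 ] grip -0.0
 dev deg [-0.02 10.    0.02]
```

Request:
arm_command(hand=[1,1,1,1,1,1,1], slide=[[1.5,0,0.25],[1.5,0,0.25],[1.5,0,0.25],[1.5,0,0.25],[1.5,0,0.25],[1.5,0,0.25],[0,0,0]], angular=[[0,0,0],[0,0,0],[0,0,0],[0,0,0],[0,0,0],[0,0,0],[0,0,0]])

```text
time: 17.62
tool_pos: [0.6033, 0.2783, 0.0633]
orientation: [[-0.583, 0.806, -0.103], [0.793, 0.592, 0.14], [0.174, 0.0, -0.985]]
force: [0.0, -0.2, 0.3]
grip_width: 0.004
```

```bash
python3 - <<'E'
from h import *
favg(4);st();shot('wrist','w6.png')
E
```

```text
Favg base [ 0.1  -0.67 -0.58] sd [0.52 0.47 0.34]
t 17.82 F [ 0.36 -0.45 -0.61] base-frame tcp mm [  0.6 -43.4  63.3] Fb [ 0.02 -0.58 -0.61] grip 0.0
 dev deg [-1.000e-02  1.002e+01  1.000e-02]
```

View pics/w6.png

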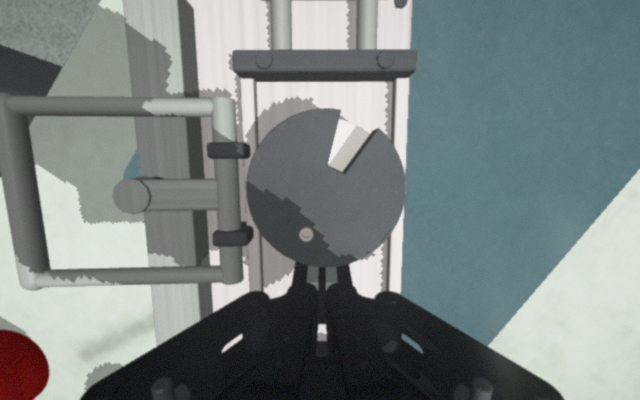

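Request:
arm_command(hand=[1,1,1,1,1,1,1,1,1], slide=[[1.5,0,0.25],[1.5,0,0.25],[1.5,0,0.25],[1.5,0,0.25],[1.5,0,0.25],[1.5,0,0.25],[1.5,0,0.25],[1.5,0,0.25],[0,0,0]], angular=[[0,0,0],[0,0,0],[0,0,0],[0,0,0],[0,0,0],[0,0,0],[0,0,0],[0,0,0],[0,0,0]])

```text
time: 19.0
tool_pos: [0.596, 0.2881, 0.0634]
orientation: [[-0.583, 0.806, -0.103], [0.793, 0.592, 0.14], [0.174, 0.0, -0.985]]
force: [-0.2, -0.3, -0.1]
grip_width: 0.003
```

```bash
python3 - <<'E'
from h import *
favg(4);st();shot('wrist','w7.png')
c=shot('scene','s7.png');im=c['frame'][:,:,::-1]
cv2.imwrite('pics/s7z.png',cv2.resize(im[140:280,215:395],None,fx=4,fy=4,interpolation=cv2.INTER_CUBIC))
E
```

```text
Favg base [-0.16 -0.08 -0.54] sd [0.7  0.14 0.22]
t 19.2 F [ 0.47  0.35 -0.63] base-frame tcp mm [  0.7 -31.3  63.6] Fb [ 0.58  0.01 -0.63] grip -0.0
 dev deg [-3.000e-02  1.002e+01  1.000e-02]
```

View pics/w7.png

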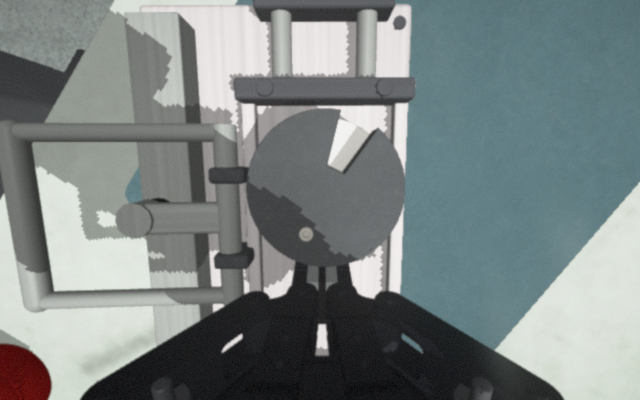

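View pics/s7z.png

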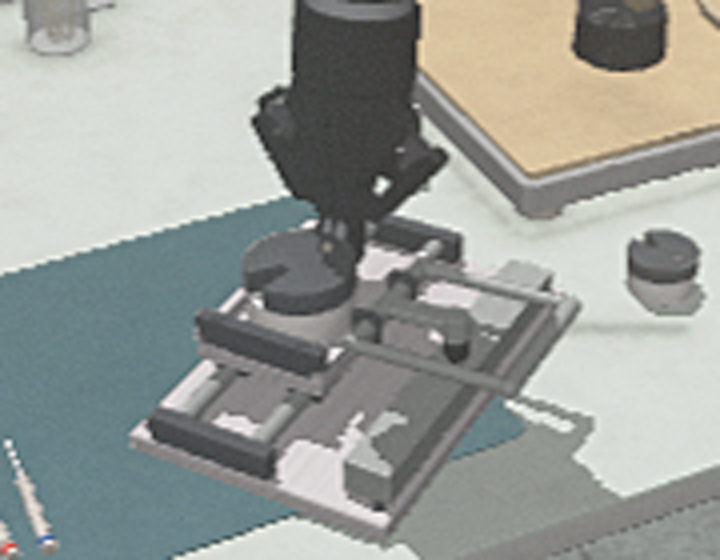

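Request:
arm_command(hand=[1,1,1,1,1,1,1], slide=[[1.5,0,0.25],[1.5,0,0.25],[1.5,0,0.25],[1.5,0,0.25],[1,0,0.2],[1,0,0.2],[0,0,0]], angular=[[0,0,0],[0,0,0],[0,0,0],[0,0,0],[0,0,0],[0,0,0],[0,0,0]])

```text
time: 20.18
tool_pos: [0.5914, 0.2946, 0.0635]
orientation: [[-0.583, 0.806, -0.103], [0.794, 0.592, 0.14], [0.174, 0.0, -0.985]]
force: [1.4, -1.4, 0.1]
grip_width: -0.001
```

```bash
python3 - <<'E'
from h import *
favg(4);st()
E
```

```text
Favg base [ 0.18 -0.88  0.18] sd [0.4  0.4  0.27]
t 20.38 F [ 0.23 -0.85  0.47] base-frame tcp mm [  0.7 -23.2  63.5] Fb [-0.32 -0.83  0.47] grip 0.0
 dev deg [-0.02 10.02  0.02]
```

Request:
arm_command(hand=[1,1], slide=[[1,0,0.2],[0,0,0]], angular=[[0,0,0],[0,0,0]])

```text
time: 20.62
tool_pos: [0.5909, 0.2953, 0.0635]
orientation: [[-0.583, 0.806, -0.102], [0.794, 0.592, 0.14], [0.173, 0.0, -0.985]]
force: [0.8, -1.6, 0.2]
grip_width: 0.001
```

```bash
python3 - <<'E'
from h import *
favg(4);st()
E
```

```text
Favg base [-0.03 -1.98  0.61] sd [0.44 0.32 0.45]
t 20.82 F [ 1.53 -2.    1.26] base-frame tcp mm [  0.7 -22.4  63.5] Fb [ 0.05 -2.52  1.26] grip -0.0
 dev deg [-0.02 10.    0.02]
```

```bash
python3 - <<'E'
from h import *
c=shot('wrist','w8.png')
c=shot('scene','s8.png');im=c['frame'][:,:,::-1]
cv2.imwrite('pics/s8z.png',cv2.resize(im[160:260,250:350],None,fx=6,fy=6,interpolation=cv2.INTER_CUBIC))
E
```

```text
(no output)
```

View pics/w8.png

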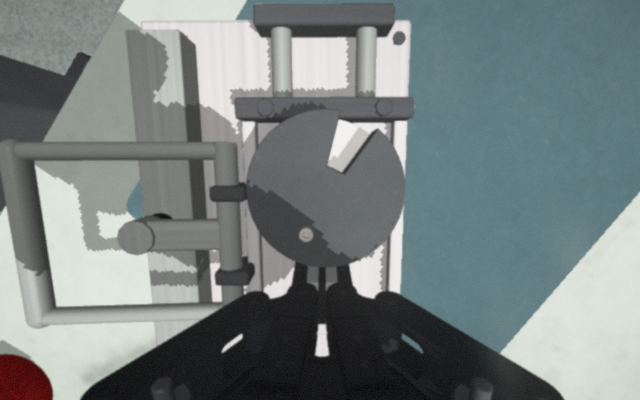

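View pics/s8z.png

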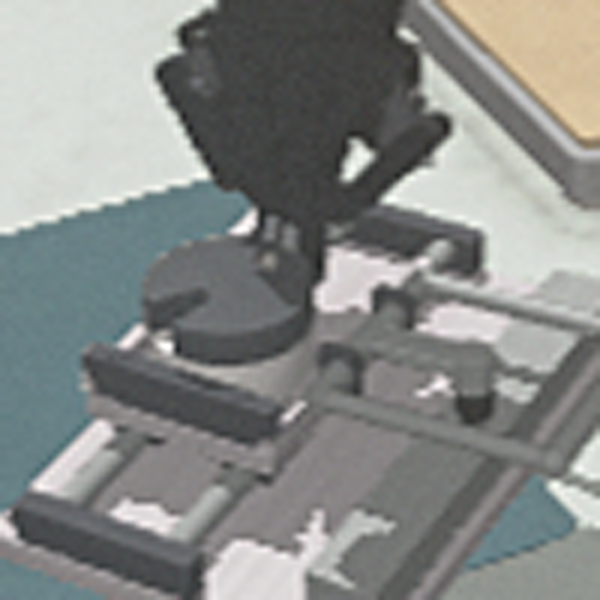

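```bash
python3 - <<'E'
from h import *
c=load('w8')
for n,p,z in [('holder front',(325,109),.086),('back?',(325,267),.086),('L',(246,186),.086),('Rt',(405,186),.086),('stop in L',(243,119.5),.066),('stop in R',(405,117),.066),('stop out L',(240,98),.066),('stop out R',(410,97),.066)]:
    print(n,(w2b(onz(c,*p,z))*1000).round(1))
im=c['frame'][:,:,::-1]
cv2.imwrite('pics/w8z.png',cv2.resize(im[85:205,225:425],None,fx=4,fy=4,interpolation=cv2.INTER_CUBIC))
E
```

```text
holder front [ 1.1 55.7 86. ]
back? [  1.2 -12.   86. ]
L [-32.4  24.1  86. ]
Rt [35.2 24.1 86. ]
stop in L [-37.9  54.   66. ]
stop in R [39.5 55.2 66. ]
stop out L [-38.9  63.8  66. ]
stop out R [41.5 64.4 66. ]
```

View pics/w8z.png

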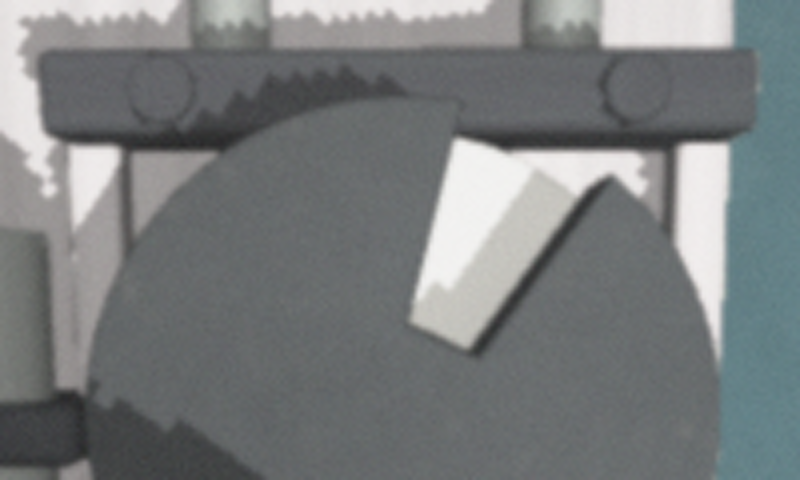

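Request:
arm_command(hand=[1,1], slide=[[0.5,0,0.1],[0,0,0]], angular=[[0,0,0],[0,0,0]])

```text
time: 21.18
tool_pos: [0.5907, 0.2956, 0.0635]
orientation: [[-0.583, 0.806, -0.102], [0.794, 0.592, 0.14], [0.173, 0.0, -0.985]]
force: [1.8, -3.1, 0.7]
grip_width: -0.0
```

```bash
python3 - <<'E'
from h import *
favg(5);st()
E
```

```text
Favg base [ 0.13 -3.21  0.8 ] sd [0.28 0.56 0.52]
t 21.43 F [ 1.82 -2.11  1.76] base-frame tcp mm [  0.7 -21.9  63.5] Fb [ 0.22 -2.78  1.76] grip 0.0
 dev deg [-0.02  9.99  0.02]
```

```bash
python3 - <<'E'
from h import *
c=shot('scene','s9.png');shot('wrist','w9.png')
g=lambda f:cv2.cvtColor(load(f)['frame'],cv2.COLOR_RGB2GRAY).astype(np.float32)
# stop left-front corner region in scene: crop coords
for f in ['s3','s5','s7','s8','s9']:
    a=g('s3')[216:238,262:298];b=g(f)
    r=cv2.matchTemplate(b[206:248,252:308],a,cv2.TM_CCOEFF_NORMED);_,m,_,l=cv2.minMaxLoc(r);
    x,y=l
    def sub(v): return 0.5*(v[0]-v[2])/(v[0]-2*v[1]+v[2])
    print(f,m,x-10+sub(r[y,x-1:x+2]),y-10+sub(r[y-1:y+2,x]))
s=load('s3');p=b2w([-.0,.063,.06]);q=b2w([0,.073,.06]);print(proj(s,p),proj(s,q))
w=load('w9');print(w['frame'][95:135,300].mean(-1).round())
E
```

```text
s3 1.0 0.00014122733 0.0024062265
s5 0.9979021549224854 0.0026531923 -0.0006758695
s7 0.8059607148170471 -0.02305822 0.068755426
s8 0.6854881048202515 -0.09823684 0.10054316
s9 0.6782378554344177 -0.12953827 0.12893109
(np.float64(279.3538545927411), np.float64(225.02926728235505)) (np.float64(277.06300001108133), np.float64(227.38984831740623))
[154. 148. 131. 105. 101. 102. 104. 105. 100.  90.  79.  73.  71.  73.
  73.  68.  71.  71.  82. 101. 105. 107. 106. 107. 108. 105. 103. 106.
 105. 106. 107. 106. 106. 105. 105. 105. 106. 103. 110. 107.]
```

Request:
arm_command(hand=[1,1,1], slide=[[0.5,0,0.1],[0.3,0,0.1],[0,0,0]], angular=[[0,0,0],[0,0,0],[0,0,0]])

```text
time: 21.9
tool_pos: [0.5905, 0.2959, 0.0635]
orientation: [[-0.583, 0.806, -0.102], [0.794, 0.592, 0.139], [0.172, 0.0, -0.985]]
force: [3.2, -4.5, 0.9]
grip_width: 0.003
```

```bash
python3 - <<'E'
from h import *
favg(5);st()
c=shot('scene','s10.png');c=shot('wrist','w10.png')
im=c['frame'][:,:,::-1]
cv2.imwrite('pics/w10z.png',cv2.resize(im[85:205,225:425],None,fx=4,fy=4,interpolation=cv2.INTER_CUBIC))
E
```

```text
Favg base [-0.06 -5.9   1.  ] sd [0.49 0.16 0.61]
t 22.15 F [ 3.81 -4.52  2.06] base-frame tcp mm [  0.7 -21.6  63.5] Fb [ 0.39 -5.89  2.06] grip -0.0
 dev deg [-0.03  9.93  0.04]
```

View pics/w10z.png

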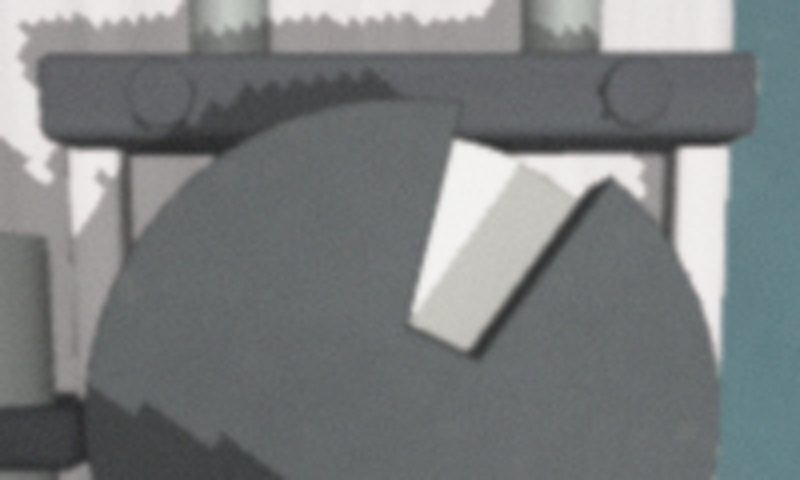

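Request:
arm_command(hand=[1,1,1,1,1,1,1,1,1], slide=[[-1,0,-0.2],[-3,0,-0.5],[-6,0,-1],[-8,0,-10],[0,0,-25],[0,0,-30],[0,0,-30],[0,0,-20],[0,0,0]], angular=[[0,0,0],[0,0,0],[0,0,0],[0,0,0],[0,0,0],[0,0,0],[0,0,0],[0,0,0],[0,0,0]])

```text
time: 23.38
tool_pos: [0.6138, 0.2655, 0.1775]
orientation: [[-0.583, 0.806, -0.099], [0.794, 0.591, 0.142], [0.173, 0.004, -0.985]]
force: [0.2, 0.6, -0.5]
grip_width: -0.001
```

```bash
python3 - <<'E'
from h import *
st()
g=lambda f:cv2.cvtColor(load(f)['frame'],cv2.COLOR_RGB2GRAY).astype(np.float32)
c=shot('scene','s11.png');c=shot('wrist','w11.png')
for f in ['s10','s11']:
    a=g('s3')[216:238,262:298];b=g(f)
    r=cv2.matchTemplate(b[206:248,252:308],a,cv2.TM_CCOEFF_NORMED);_,m,_,(x,y)=cv2.minMaxLoc(r)
    sub=lambda v:0.5*(v[0]-v[2])/(v[0]-2*v[1]+v[2])
    print(f,m,x-10+sub(r[y,x-1:x+2]),y-10+sub(r[y-1:y+2,x]))
    a=g('s3')[200:245,330:362]
    r=cv2.matchTemplate(b[190:255,320:372],a,cv2.TM_CCOEFF_NORMED);_,m,_,(x,y)=cv2.minMaxLoc(r);print(m,x-10,y-10)
im=load('s11')['frame'][:,:,::-1]
cv2.imwrite('pics/s11z.png',cv2.resize(im[140:280,215:395],None,fx=4,fy=4,interpolation=cv2.INTER_CUBIC))
E
```

```text
t 23.38 F [ 0.16  0.6  -0.45] base-frame tcp mm [  1.5 -59.9 177.5] Fb [ 0.48  0.39 -0.45] grip -0.0
 dev deg [-0.24  9.95  0.04]
s10 0.6675020456314087 -0.12502527 0.120643035
0.9393211007118225 0 0
s11 0.6845255494117737 -0.11479351 0.10947124
0.8996554017066956 0 0
```

View pics/w11.png

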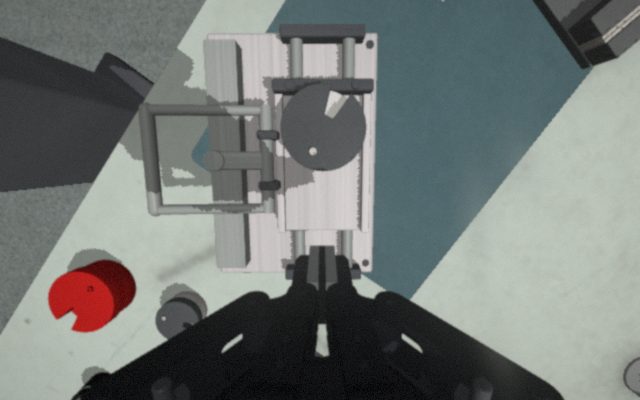

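View pics/s11z.png

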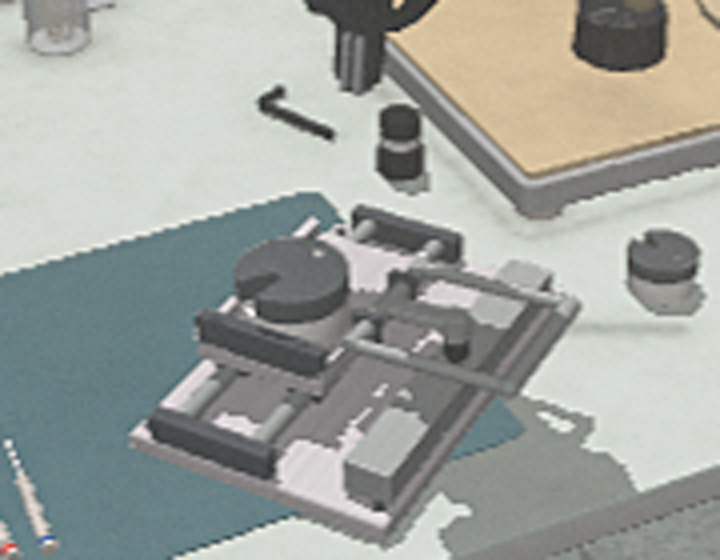

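```bash
python3 - <<'E'
from h import *
plan(b2w([-.150,-.001,.140]),RG,10)
E
```

```text
slide [[5.1, -15.1, 4.4], [5.2, -15.1, 4.3], [5.3, -15.1, 4.3], [5.3, -15.1, 4.2], [5.4, -15.1, 4.1], [5.5, -15.1, 4.0], [5.6, -15.1, 3.9], [5.6, -15.1, 3.8], [5.7, -15.1, 3.7], [5.8, -15.1, 3.6]]
ang [ 0. -1. -0.] total [ 1.000e-02 -1.001e+01 -4.000e-02]
```

Request:
arm_command(hand=[1,1,1,1,0.6,0.2,0.2,0.2,0.2,0.2], slide=[[5,-15,4.4],[5,-15,4.3],[5,-15,4.3],[5.5,-15,4.2],[5.5,-15,4],[5.5,-15,4],[5.5,-15,4],[5.5,-15,4],[5.5,-15,3.5],[6,-15,3.5]], angular=[[0,-1,0],[0,-1,0],[0,-1,0],[0,-1,0],[0,-1,0],[0,-1,0],[0,-1,0],[0,-1,0],[0,-1,0],[0,-1,0]])

```text
time: 24.72
tool_pos: [0.4561, 0.223, 0.1387]
orientation: [[-0.592, 0.806, -0.002], [0.806, 0.592, -0.001], [-0.0, -0.002, -1.0]]
force: [0.2, -0.2, -0.3]
grip_width: 0.398
```

Request:
arm_command(hand=[0.2,0.2], slide=[[0,0,0],[0,0,0]], angular=[[0,0,0],[0,0,0]])

```text
time: 24.98
tool_pos: [0.4577, 0.2235, 0.1399]
orientation: [[-0.592, 0.806, -0.0], [0.806, 0.592, 0.0], [0.0, 0.0, -1.0]]
force: [0.8, -0.6, 1.0]
grip_width: 0.396
```

```bash
python3 - <<'E'
from h import *
st();c=shot('wrist','w12.png');plan(b2w([-.150,-.001,.056]),RG,1)
E
```

```text
t 24.98 F [ 0.81 -0.64  1.04] base-frame tcp mm [-149.1   -1.3  139.9] Fb [ 0.27 -0.99  1.04] grip 0.4
 dev deg [-0.    0.02  0.01]
slide [[0.4, -1.1, 84.0]]
ang [ 0.01 -0.01 -0.02] total [ 0.01 -0.01 -0.02]
```

View pics/w12.png

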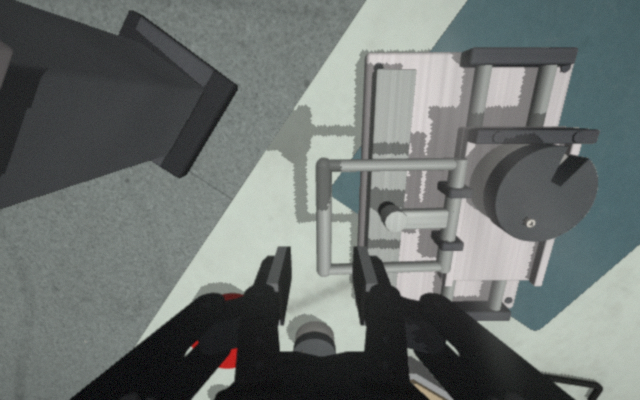

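Request:
arm_command(hand=[0.2,0.2,0.2,0.2,0.2,0.2,0.2,0.2], slide=[[0.3,-0.5,15],[0,0,15],[0,0,15],[0,0,12],[0,0,12],[0,0,10],[0,0,4],[0,0,0]], angular=[[0,0,0],[0,0,0],[0,0,0],[0,0,0],[0,0,0],[0,0,0],[0,0,0],[0,0,0]])

```text
time: 26.02
tool_pos: [0.4569, 0.2234, 0.0571]
orientation: [[-0.592, 0.806, 0.0], [0.806, 0.592, 0.0], [0.0, 0.0, -1.0]]
force: [-0.6, 0.5, 1.2]
grip_width: 0.403
```

```bash
python3 - <<'E'
from h import *
favg(3);st();c=shot('wrist','w13.png')
c=shot('scene','s13.png');im=c['frame'][:,:,::-1]
cv2.imwrite('pics/s13z.png',cv2.resize(im[140:280,215:395],None,fx=4,fy=4,interpolation=cv2.INTER_CUBIC))
E
```

```text
Favg base [ 0.01 -0.26  0.03] sd [0.3  0.51 0.26]
t 26.18 F [ 0.23 -0.74  0.03] base-frame tcp mm [-149.5   -1.    57.7] Fb [-0.25 -0.73  0.03] grip 0.4
 dev deg [-0.07 -0.01  0.02]
```

View pics/w13.png

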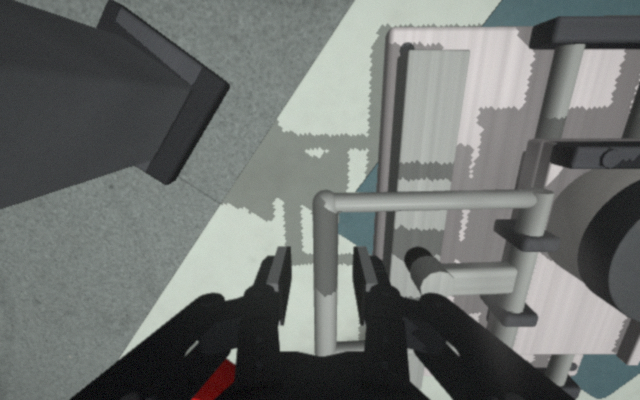

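View pics/s13z.png

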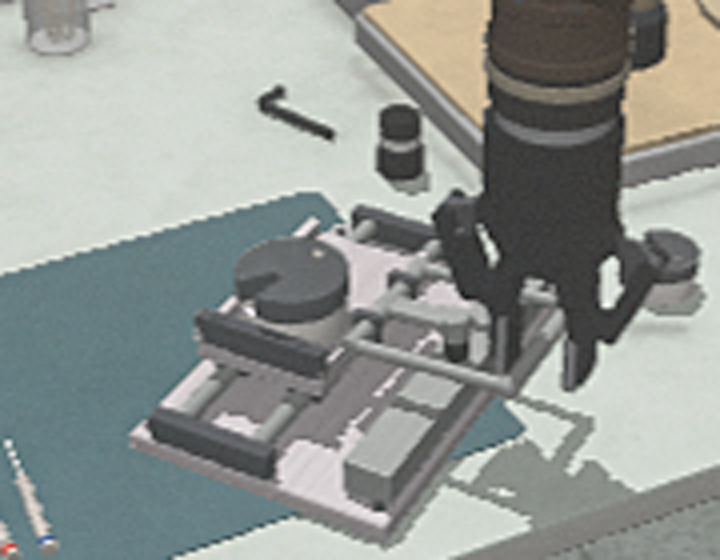

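Request:
arm_command(hand=[0.4,0.6,0.8,1,1,1], slide=[[0,0.7,0],[0,0,0],[0,0,0],[0,0,0],[0,0,0],[0,0,0]], angular=[[0,0,0],[0,0,0],[0,0,0],[0,0,0],[0,0,0],[0,0,0]], newtons=20)

```text
time: 27.02
tool_pos: [0.4586, 0.2246, 0.0577]
orientation: [[-0.592, 0.806, 0.002], [0.806, 0.592, 0.002], [-0.0, 0.003, -1.0]]
force: [5.0, 3.2, -1.0]
grip_width: 0.127
```

```bash
python3 - <<'E'
from h import *
favg(3);st()
E
```

```text
Favg base [ 5.85  0.28 -0.85] sd [0.45 0.56 0.15]
t 27.18 F [ 5.35  3.55 -1.02] base-frame tcp mm [-147.7   -1.    57.7] Fb [ 6.41 -0.31 -1.02] grip 0.13
 dev deg [-0.17 -0.    0.01]
```

Request:
arm_command(hand=[1,1,1,1,1,1], slide=[[0,1.2,-4],[0,0.5,-4],[0,0.6,-4],[0,0.8,-4],[0,1,-4],[0,0,0]], angular=[[0,0,0],[0,0,0],[0,0,0],[0,0,0],[0,0,0],[0,0,0]])

```text
time: 27.92
tool_pos: [0.4608, 0.2262, 0.0766]
orientation: [[-0.592, 0.806, -0.0], [0.806, 0.592, -0.0], [0.0, -0.0, -1.0]]
force: [4.0, 2.8, -6.8]
grip_width: 0.131
```

```bash
python3 - <<'E'
from h import *
favg(3);st();c=shot('wrist','w14.png')
E
```

```text
Favg base [ 5.42 -0.37 -7.97] sd [0.62 0.16 0.24]
t 28.07 F [ 5.25  3.17 -7.88] base-frame tcp mm [-145.    -0.9   76.6] Fb [ 6.11 -0.56 -7.88] grip 0.13
 dev deg [0.01 0.01 0.02]
```

View pics/w14.png

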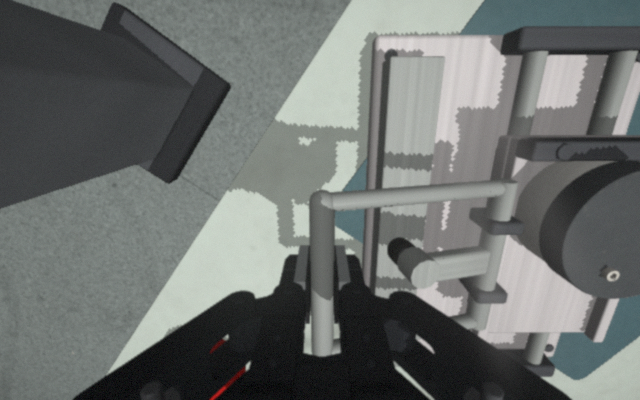

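Request:
arm_command(hand=[1,1,1,1,1,1,1], slide=[[0,1.5,-4],[0,1.3,-4],[0,1.5,-4],[0,1.6,-4],[0,1.9,-4],[0,2.2,-4.5],[0,0,0]], angular=[[0,0,0],[0,0,0],[0,0,0],[0,0,0],[0,0,0],[0,0,0],[0,0,0]])

```text
time: 29.0
tool_pos: [0.4685, 0.2319, 0.1022]
orientation: [[-0.592, 0.806, -0.0], [0.806, 0.592, -0.0], [0.0, -0.0, -1.0]]
force: [-2.8, -2.5, -0.9]
grip_width: 0.127
```

```bash
python3 - <<'E'
from h import *
favg(3);st();c=shot('wrist','w15.png')
c=shot('scene','s15.png');im=c['frame'][:,:,::-1]
cv2.imwrite('pics/s15z.png',cv2.resize(im[140:280,215:395],None,fx=4,fy=4,interpolation=cv2.INTER_CUBIC))
E
```

```text
Favg base [-4.33  0.69 -1.02] sd [0.26 0.08 0.68]
t 29.15 F [-4.09 -2.03 -0.17] base-frame tcp mm [-135.5   -0.9  102.2] Fb [-4.5   0.79 -0.17] grip 0.13
 dev deg [ 0.   -0.    0.02]
```

View pics/w15.png

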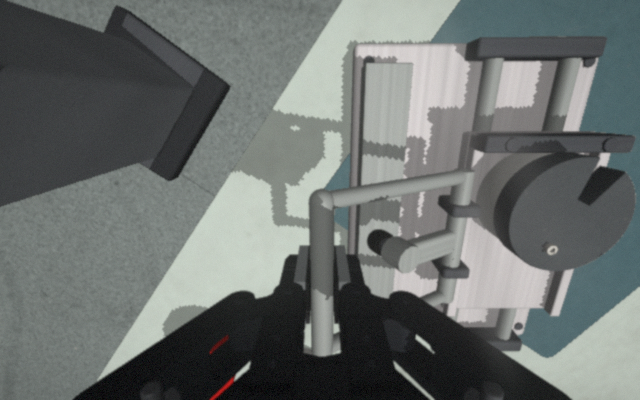

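View pics/s15z.png

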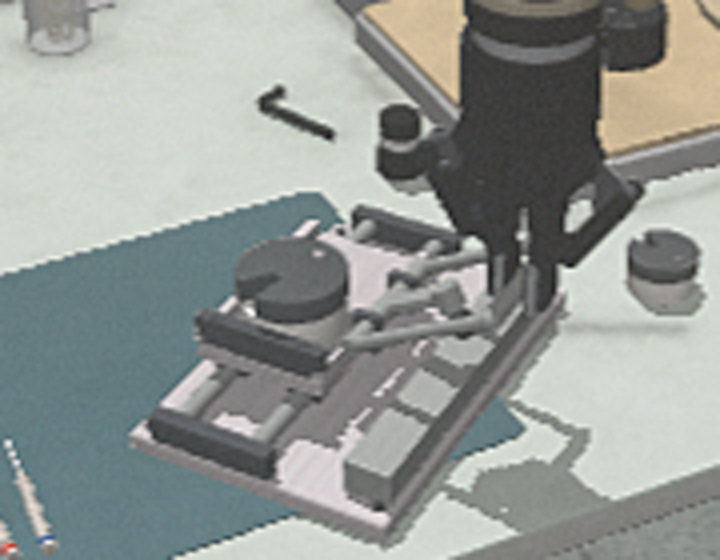

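Request:
arm_command(hand=[1,0.8,0.6,0.4,0.2,0.1,0.1,0.1,0.1,0.1], slide=[[0,-0.8,0],[0,0,0],[0,0,0],[0,0,0],[0,0,0],[0,0,0],[0,0,0],[0,0,-5],[0,0,-10],[0,0,-15]], angular=[[0,0,0],[0,0,0],[0,0,0],[0,0,0],[0,0,0],[0,0,0],[0,0,0],[0,0,0],[0,0,0],[0,0,0]])

```text
time: 30.5
tool_pos: [0.4681, 0.2316, 0.1326]
orientation: [[-0.592, 0.806, 0.0], [0.806, 0.592, 0.0], [0.0, 0.0, -1.0]]
force: [-0.4, -0.5, 0.5]
grip_width: 0.447
```

```bash
python3 - <<'E'
from h import *
favg(2);st();c=shot('wrist','w16.png')
E
```

```text
Favg base [ 0.41 -0.19  1.06] sd [0.27 0.37 0.85]
t 30.6 F [ 0.45 -0.37  0.21] base-frame tcp mm [-134.6   -1.2  134.3] Fb [ 0.15 -0.56  0.21] grip 0.45
 dev deg [-0.23 -0.04  0.02]
```

View pics/w16.png

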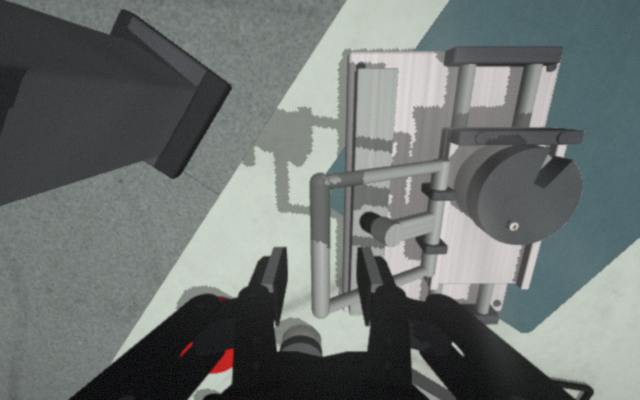

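Request:
arm_command(hand=[0.1,0.1,0.1,0.1,0.1,0.1,0.1,0.1,0.1], slide=[[0,0,-15],[0,0,-20],[0,0,-20],[-20,-20,-10],[-30,-30,0],[-30,-30,0],[-20,-20,0],[0,0,0],[0,0,0]], angular=[[0,0,0],[0,0,0],[0,0,0],[0,0,0],[0,0,0],[0,0,0],[0,0,0],[0,0,0],[0,0,0]])

```text
time: 31.78
tool_pos: [0.447, 0.0922, 0.1971]
orientation: [[-0.592, 0.806, 0.001], [0.806, 0.592, 0.001], [0.0, 0.001, -1.0]]
force: [0.2, 1.1, -0.1]
grip_width: 0.455
```

```bash
python3 - <<'E'
from h import *
favg(2);st()
c=shot('scene','s17.png');im=c['frame'][:,:,::-1]
cv2.imwrite('pics/s17z.png',cv2.resize(im[140:280,215:395],None,fx=4,fy=4,interpolation=cv2.INTER_CUBIC))
c=shot('top','t17.png');im=c['frame'][:,:,::-1]
cv2.imwrite('pics/t17z.png',cv2.resize(im[152:272,235:375],None,fx=5,fy=5,interpolation=cv2.INTER_CUBIC))
g=lambda f:cv2.cvtColor(load(f)['frame'],cv2.COLOR_RGB2GRAY).astype(np.float32)
sub=lambda v:0.5*(v[0]-v[2])/(v[0]-2*v[1]+v[2])
a=g('s11')[216:238,262:298];b=g('s17')
r=cv2.matchTemplate(b[206:248,252:308],a,cv2.TM_CCOEFF_NORMED);_,m,_,(x,y)=cv2.minMaxLoc(r)
print(m,x-10+sub(r[y,x-1:x+2]),y-10+sub(r[y-1:y+2,x]))
E
```

```text
Favg base [0.39 0.25 0.08] sd [0.09 0.53 0.07]
t 31.88 F [0.55 0.06 0.15] base-frame tcp mm [-235.3 -100.4  196.8] Fb [ 0.48 -0.28  0.15] grip 0.45
 dev deg [-0.03  0.01 -0.04]
0.9919373989105225 0.025667844 -0.014777971
```

View pics/s17z.png

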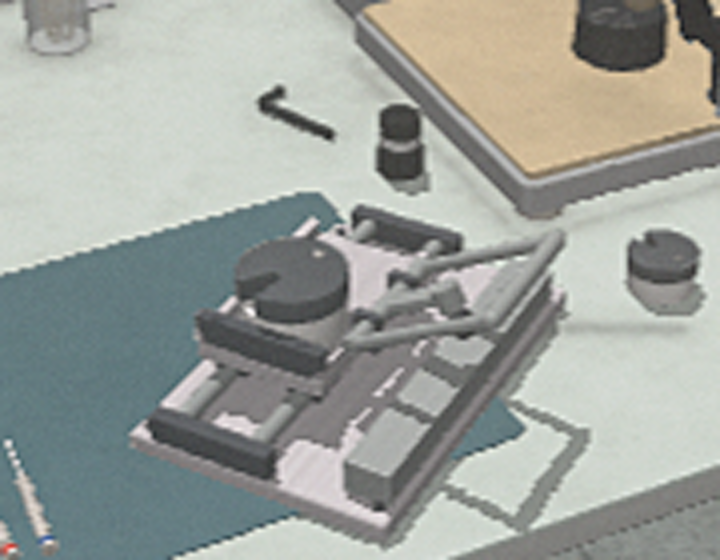

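View pics/t17z.png

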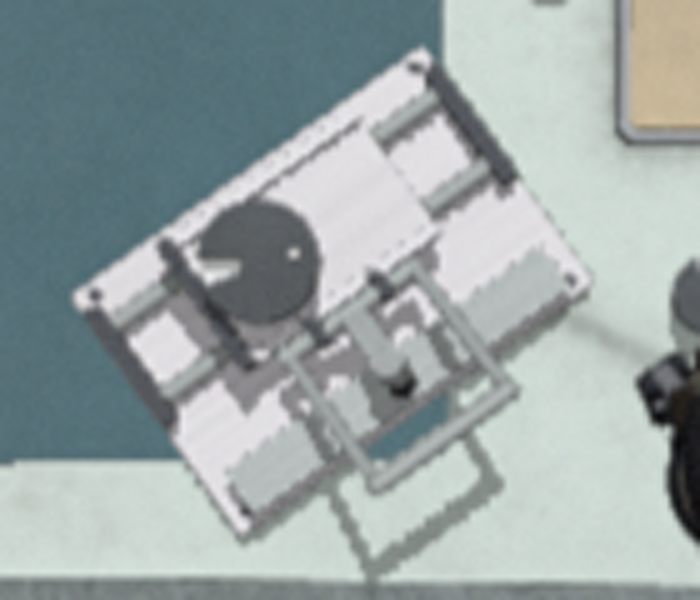

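```bash
python3 - <<'E'
from h import *
s=load('s17');t=load('t17')
for a,b in [((337.5,220.5),tz(380,478)),((353.8,199.3),tz(512,391))]:
    o1,d1=ray(s,*a);o2,d2=ray(t,*b)
    k=np.linalg.lstsq(np.column_stack([d1,-d2]),o2-o1,rcond=None)[0]
    print((w2b((o1+d1*k[0]+o2+d2*k[1])/2)*1000).round(1), np.linalg.norm(o1+d1*k[0]-o2-d2*k[1])*1000)
E
```

```text
[-135.1   39.3  105.2] 2.928776832670143
[-137.6  -44.4  111.1] 0.920200861667221
```

```bash
python3 - <<'E'
from h import *
print(finish_job())
E
```

```text
the job is handed in; nothing more can be done
None
```

I did the whole job and handed it in at about 32 s. No verdict was reported, but my last checks found nothing out of place.

- **Brake on:** I pressed the bar down with the closed fingertips. The foot met the strip with the bar about 71 mm above the table. I stopped at about 15.4 N averaged at the bar, slightly above the 14–15 N aim but under the 17.5 N overload mark. I then let go, and in the pictures the lever stayed down with its foot on the strip.
- **Work holder home:** I slid it about 32 mm, with the tool tilted 10° so it pushed low on the holder, until it met the end stop. The last push reached about 5.9 N, a little over the 5 N the brake should hold. The pictures show the carriage moved about 0.5 mm at most.
- **Brake off:** I gripped the bar, lifted it along its arc and let go. From two camera views the bar is about 105–111 mm above the table, or about 71–77 mm above the carriage's origin (61 needed).
- **Final check:** The holder stands upright against the stop. The carriage has not shifted noticeably since the push, and the arm is clear with no force reading above noise.

I did not measure two things directly. The foot's force on the strip is inferred from the push at the bar. The loupe, eyepiece and weight were not measured for movement, but I never took the tool near them.

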